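Start a cooled, timed stirring run in the right order

TASK

Start the stirring run: with the fingertips, lightly press the green start key on the blue coolant pump, then the green key on the white stirrer with the round steel plate, and last the green key on the black bench timer, each until it stays well down. Do not press any red stop key, and leave the timer and everything else standing where it is: nothing is to be picked up or shoved aside.

Things in the scene. Friction and masses are not known exactly. Their poses are not given: they have to be found in the camera images.
- pump_start_top (a point): Centre of the top face of the pump's round green start key, 26 mm across; moves with it; z up, x and y as the device's. It stands 12 mm above a flat deck. About 3 to 4 N pushes it straight down and it stays where it is left: 8 mm is fully down, past 5 mm counts as pressed. The red stop key, of the same size and height, lies 70 mm to its right (device -y).
- stirrer_start_top (a point): Centre of the top face of the stirrer's round green start key, 26 mm across; moves with it; z up, x and y as the device's. It stands 12 mm above a flat deck. About 3 to 4 N pushes it straight down and it stays where it is left: 8 mm is fully down, past 5 mm counts as pressed. The red stop key, of the same size and height, lies 70 mm to its right (device -y).
- timer_start_top (a point): Centre of the top face of the timer's round green start key, 26 mm across; moves with it; z up, x and y as the device's. It stands 12 mm above a flat deck. About 3 to 4 N pushes it straight down and it stays where it is left: 8 mm is fully down, past 5 mm counts as pressed. The red stop key, of the same size and height, lies 70 mm to its right (device -y).
- pump: Coolant pump (fixed): blue case 220 (x) x 150 (y) mm, deck 70 mm above the table; origin under its centre, x to its rear, z up. Green key 70 mm to the front (-x) and 35 mm to the left (+y) of the origin. The grey rear half, starting 70 mm behind the key, carries a black roller head and rises to 129 mm.
- stirrer: Magnetic stirrer (fixed): white case 240 (x) x 150 (y) mm, deck 70 mm above the table; origin under its centre, x to its rear, z up. Green key 80 mm to the front and 35 mm to the left of the origin. Round steel plate at the rear with a glass dish on it rising to 130 mm, its near side about 75 mm behind the key.
- timer: Bench timer, loose, about 0.6 kg: black case 115 (x) x 130 (y) mm, deck 34 mm above the table; origin under its centre, x to its rear, z up. Green key 25 mm to the front and 35 mm to the left of the origin. Grey rear with pale display, starting 37 mm behind the key, rises to 58 mm.
- pump_start (a joint): Travel of the pump's green start key in m: 0 up, 0.008 fully down.
- pump_stop (a joint): Travel of the pump's red stop key in m: 0 up, 0.008 fully down; springs back.
- stirrer_start (a joint): Travel of the stirrer's green start key in m: 0 up, 0.008 fully down.
- stirrer_stop (a joint): Travel of the stirrer's red stop key in m: 0 up, 0.008 fully down; springs back.
- timer_start (a joint): Travel of the timer's green start key in m: 0 up, 0.008 fully down.
- timer_stop (a joint): Travel of the timer's red stop key in m: 0 up, 0.008 fully down; springs back.
- dish: Bystander: round glass bowl, 90 across, 50 high, standing loose on the stirrer's steel plate (sizes in mm; origin under its centre, z up).
- amber_bottle: Bystander: brown glass bottle, 70 across, 150 high (sizes in mm; origin under its centre, z up).
- clear_bottle: Bystander: clear plastic bottle with blue cap, 76 across, 140 high (sizes in mm; origin under its centre, z up).
- vial_a: Bystander: small glass vial with yellow cap, 28 across, 56 high (sizes in mm; origin under its centre, z up).
- vial_b: Bystander: small glass vial with blue cap, 28 across, 56 high (sizes in mm; origin under its centre, z up).
- tube_rack: Bystander: orange rack with capped tubes, 70 x 130, 90 high (sizes in mm; origin under its centre, z up).
- petri_stack: Bystander: stack of three Petri dishes, 90 across, 44 high (sizes in mm; origin under its centre, z up).

How it is judged:
By the outcome, as a careful person would: the job done as asked, in the order asked, and still so for the second after the job is handed in, with the robot touching nothing.
It also fails if it takes over 56 s, if anything falls off the work surface, if the arm or the gripper's body presses on something with over 40 N, if the wrist force passes 120 N, or if a joint passes its speed limit or range.

ROBOT

A 7-joint arm with a two-finger parallel gripper is mounted at the origin on the work surface. World frame = base frame: x ahead of the robot, y to its left, z up, the work surface at z = 0. Lengths are in m, angles in rad, forces in N, time in s.
With the tool pointing down it reaches from about 0.425 to 0.875 m from the base axis. Payload 4.7 kg.
Tool frame: the origin (TCP) lies midway between the tips of the shut fingers; the grasp point (between the pads) lies 19 mm behind it; z points along the fingers, y is the direction in which the jaws open and shut (so a half turn about z gives the same grasp; the last joint's range is limited). The gripper opens to 87 mm and grips with 3 to 60 N. Pads are 19 mm wide; open, the fingers measure 117 mm over their backs; the gripper's body (75 mm by 190 mm) begins 51 mm behind the grasp point.
Start: joints at [1.202, 0.321, -0.07, 1.45, 0.023, 1.371, -0.057], TCP at [0.243, -0.603, 0.223] pointing down, gripper open.
Joint ranges: [-2.86, 2.86], [-0.3, 2.09], [-1.38, 1.24], [0.06, 2.45], [-1.56, 4.7], [0.09, 2.05], [-2.69, 2.69]. Speed limits (rad/s): [2.57, 2.57, 3.14, 3.14, 3.14, 3.14, 3.14].

INTERFACE

Orientations are given as a unit quaternion [w, x, y, z].
In Python, from plant import sense, camera, ctrl, regions_of gives the robot as it stands.
- The arm moves only by the shell command python3 -m jog 'ROWS'. ROWS is JSON, a list of rows, each a list of 5 numbers: the shift along the tool's x, y, z in mm, then the turn about the tool's z in rad, then the closure, from -1 (fully open) to 1 (shut), so that 0 is half open. In form: [[x, y, z, twist, claw], ...]. A call has 1 to 12 rows; each row is the pose to reach, as a shift and turn from the pose commanded when the call began, along the tool's axes at that moment; what a row does not reach only later rows make up. A row lasts 1/10 s, in which the tool goes at most 50 mm and 8.59 degrees, less where a joint would pass 70% of its speed; a pose out of reach is approached as far as the arm can. A call with a gripper value outside its range is refused whole. The fingers move at their own pace and stop on an object; the grip force is fixed at half the most. Time passes only in rows, so rows that repeat a pose let the fingers close. It gives the time, the measured TCP pose, the force and the opening at its end, in the units of the state.
- sense(): the state, without advancing time (a new reading comes with each control period).
- camera(name): name is "side" or "top"; returns a dict with "pixels" (480x640x3 uint8, blue, green, red), "range_z" (480x640 float32, m along the optical axis (not along the pixel's ray), 0 where there is no reading), "fx", "fy", "cx", "cy" (pixels), "extrinsics" (4x4, takes a point from camera to world coordinates). Camera axes: x right, y up, looking along -z (the intrinsics and any distortion apply to the point x, -y, -z); pixel columns grow to the right and rows downward; lengths in m; the calibration is good to about 2 mm. A picture is of the moment at which its call begins.
- ctrl.hand_in(): hands the job in, once; it reports no verdict.
Trained networks look in a picture, given as the dict that the camera call returned (one of the last four; its "shot" number tells which), for a name from the list of things; names that differ only in an ending like _2 or _b are one class to them, and where a whole thing is asked for, a point or a joint stands for the part that bears it (a point fixed in the world has none). Each returns a list of dicts, best first, with "conf" (0 to 1); they miss things now and then, are a little off and sometimes report something else, mostly with a low value. They report only what shows in the picture. A call takes as long as a camera call.
- regions_of(picture, query): "pixels" (480x640 bool, what is visible of it) and "extent" ([centre column, centre row, width, height] in pixels, round what is visible of it).
The state is a dict: "time_s": time; "joint_pos": joint angles; "dq": joint speeds; "joint_efforts": joint torques, N m; "ee_pos": TCP position; "orientation": TCP orientation; "force": force on the tool from outside, world axes, zero at the start; "moment": the same for the moment, N m; "finger_gap": finger opening in m.
Only numpy, scipy, OpenCV 4.12 (cv2) and the standard library are available. Lean on these libraries where they do the work, as an engineer would, in place of code of your own. Each camera call takes 0.05 s, during which the arm holds its last target. There are 200 camera calls.

## Working session

There is one attempt and no reset: what is moved stays moved. The work goes in short steps, Python scripts to look and compute and a shell command to move; the robot and the scene stay as the last step left them, time stands still between calls to the robot, and variables do not carry over. Pictures are saved under pics/ and viewed, about 8 in all and at most 12, crops included, and the job is handed in when it is done.

```bash
mkdir -p pics
cat > h.py <<'E'
import numpy as np, cv2
from plant import sense, camera, ctrl, regions_of
def world(p,mask=None):
    z=p["range_z"]; v,u=np.nonzero((z>0) if mask is None else (mask&(z>0)))
    d=z[v,u]; P=np.c_[(u-p["cx"])/p["fx"]*d,-(v-p["cy"])/p["fy"]*d,-d,np.ones(len(d))]
    return (P@np.array(p["extrinsics"]).T)[:,:3],u,v
E
python3 - <<'E'
from h import *
s=sense(); print(s["time_s"],s["ee_pos"],s["orientation"],s["force"],s["finger_gap"])
for n in("top","side"):
    p=camera(n); cv2.imwrite(f"pics/{n}0.png",p["pixels"])
    print(n,[k for k in p if k not in("pixels","range_z")],np.array(p["extrinsics"])[:3,3])
    W,u,v=world(p); hsv=cv2.cvtColor(p["pixels"],cv2.COLOR_BGR2HSV)
    for nm,lo,hi in(("green",(45,90,50),(85,255,255)),("red",(0,130,70),(7,255,255))):
        m=cv2.inRange(hsv,lo,hi); k,l,st,c=cv2.connectedComponentsWithStats(m)
        for i in range(1,k):
            if st[i,4]>25:
                w,_,_=world(p,l==i)
                if len(w): print(nm,c[i].round(0),st[i,2:],np.median(w,0).round(4))
    for q in("pump","stirrer","timer","pump_start_top","stirrer_start_top","timer_start_top","dish","amber_bottle","clear_bottle","vial_a","tube_rack","petri_stack"):
        for r in regions_of(p,q)[:2]:
            w,_,_=world(p,np.array(r["pixels"]))
            if len(w): print(q,round(r["conf"],2),np.round(r["extent"]),np.median(w,0).round(3),w.min(0).round(3),w.max(0).round(3))
print(sense()["time_s"])
E
```

```text
0.0 [ 0.2425321  -0.60244732  0.22147384] [-9.27033717e-04  9.81731018e-01  1.90271628e-01 -2.38632051e-04] [-0.21242847  0.00295665 -0.46975562] 0.08724619141709287
top ['fx', 'fy', 'cx', 'cy', 'extrinsics', 'shot'] [ 0.36273554 -0.0259686   1.35277225]
green [286. 210.] [11 11 91] [0.5447 0.054  0.0441]
green [397. 221.] [10 10 86] [ 0.5138 -0.2268  0.0805]
green [196. 224.] [ 11  12 109] [0.5021 0.278  0.0802]
green [154. 308.] [ 7  5 28] [0.292  0.3733 0.0898]
red [313. 212.] [11 11 93] [ 0.5399 -0.0159  0.045 ]
red [224. 221.] [11 10 88] [0.5097 0.2078 0.0815]
red [424. 226.] [11 10 85] [ 0.5023 -0.295   0.081 ]
red [142. 294.] [ 8  6 35] [0.3259 0.4035 0.0884]
red [167. 294.] [ 7  5 31] [0.3265 0.3417 0.0894]
red [141. 307.] [ 8  6 36] [0.2928 0.4044 0.0888]
red [166. 308.] [ 7  5 31] [0.2923 0.3429 0.0891]
pump 0.56 [207. 195.  74. 102.] [0.577 0.245 0.08 ] [ 0.458  0.165 -0.006] [0.722 0.366 0.136]
stirrer 0.73 [413. 202.  72. 100.] [ 0.559 -0.258  0.069] [ 0.446 -0.365 -0.007] [ 0.721 -0.182  0.132]
timer 0.8 [300. 203.  47.  50.] [0.565 0.018 0.037] [ 0.506 -0.047 -0.008] [
[... 3008 characters left out ...]
.  52.] [0.556 0.509 0.101] [ 0.534  0.443 -0.002] [0.633 0.535 0.153]
clear_bottle 0.78 [358. 119.  26.  50.] [ 0.552 -0.469  0.078] [ 0.519 -0.577  0.001] [ 0.597 -0.449  0.142]
clear_bottle 0.41 [326. 179. 111.  70.] [ 0.563 -0.227  0.067] [ 0.445 -0.424 -0.006] [ 0.744 -0.179  0.085]
vial_a 0.82 [349. 331.  12.  26.] [0.383 0.154 0.038] [ 0.369  0.1   -0.005] [0.404 0.162 0.061]
vial_a 0.69 [395. 222.  13.  18.] [ 0.372 -0.177  0.039] [ 0.359 -0.196  0.001] [ 0.386 -0.169  0.059]
tube_rack 0.82 [354. 437.  54.  84.] [0.307 0.375 0.05 ] [ 0.273  0.27  -0.002] [0.343 0.427 0.096]
petri_stack 0.65 [416. 190.  35.  42.] [ 0.347 -0.292  0.04 ] [ 0.303 -0.394 -0.007] [ 0.399 -0.261  0.049]
1.3
```

View pics/top0.png

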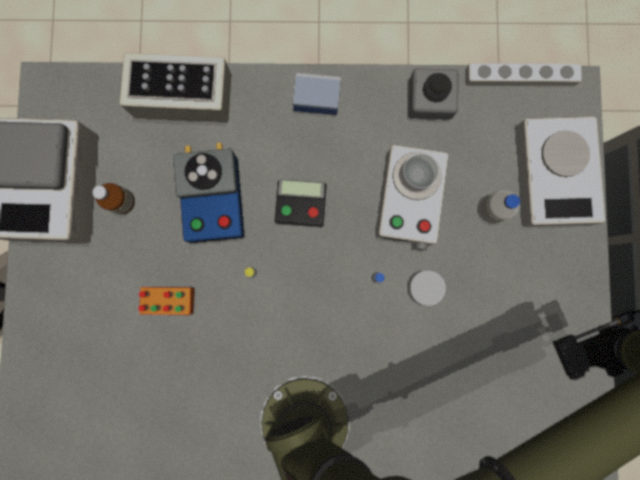

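View pics/side0.png

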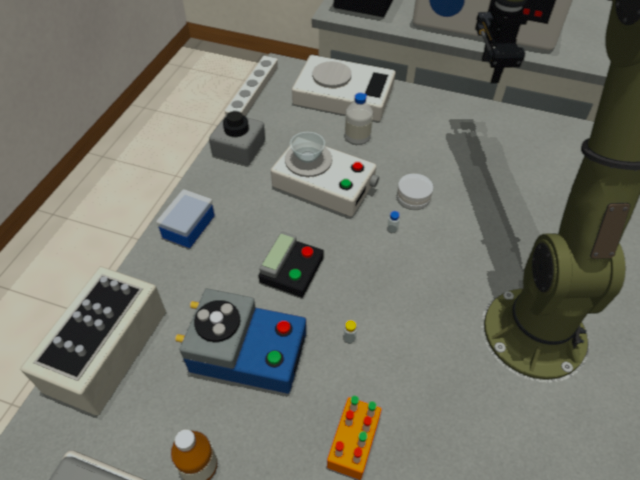

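Pictures show the pump's green key at (196,224), the timer's at (286,210) and the stirrer's at (397,221) in the top view. The nets and colours agree within about 4 mm. I'll approach with the fingers shut, staying high.

```bash
python3 -m jog '[[352,-185,0,0.38,1],[352,-185,0,0.38,1],[352,-185,0,0.38,1],[352,-185,0,0.38,1],[352,-185,0,0.38,1],[352,-185,0,0.38,1],[352,-185,0,0.38,1],[352,-185,0,0.38,1],[352,-185,0,0.38,1],[352,-185,0,0.38,1]]'
```

```text
time_s: 2.3
ee_pos: [0.5011, -0.2984, 0.2226]
orientation: [0.0, 1.0, 0.003, -0.0]
force: [-0.2, 0.1, -0.2]
finger_gap: 0.0153
```

```bash
python3 -m jog '[[0,-578,0,0,1],[0,-578,0,0,1],[0,-578,0,0,1],[0,-578,0,0,1],[0,-578,0,0,1],[0,-578,0,0,1],[0,-578,0,0,1],[0,-578,0,0,1],[0,-578,0,0,1],[0,-578,0,0,1],[0,-578,0,0,1],[0,-578,0,0,1]]'
python3 -m jog '[[0,0,50,0,1],[0,0,90,0,1],[0,0,110,0,1],[0,0,110,0,1],[0,0,110,0,1]]'
python3 - <<'E'
from h import *
s=sense(); print(s["ee_pos"],s["finger_gap"])
ims=[]
for n in("top","side"):
    p=camera(n); E=np.linalg.inv(np.array(p["extrinsics"])); im=p["pixels"]
    c=E@np.r_[s["ee_pos"],1]; u=p["cx"]-p["fx"]*c[0]/c[2]; v=p["cy"]+p["fy"]*c[1]/c[2]
    print(n,u,v); u0,v0=int(u)-45,int(v)-45
    u0=max(u0,0);v0=max(v0,0); ims.append(cv2.resize(im[v0:v0+90,u0:u0+90],(400,400),interpolation=cv2.INTER_CUBIC))
cv2.imwrite("pics/p1.png",np.hstack(ims))
E
```

```text
time_s: 3.5
ee_pos: [0.4984, 0.2807, 0.2228]
orientation: [-0.001, 1.0, 0.002, 0.0]
force: [-0.1, -0.1, -0.5]
finger_gap: 0.0005
time_s: 4.0
ee_pos: [0.4996, 0.2769, 0.113]
orientation: [0.0, 1.0, 0.0, 0.0]
force: [-0.4, 0.2, 1.4]
finger_gap: 0.0004
[0.49961467 0.27688064 0.11299355] 0.0003766806226142255
top 193.28207526045196 223.47403618688534
side 274.63706788689217 347.55376626963334
```

View pics/p1.png

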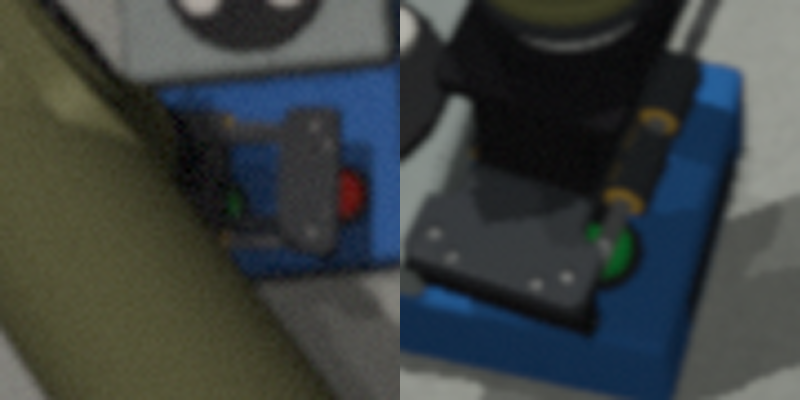

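The crop shows the shut fingers just above the pump's green key and the red key clear to the right. I'll shift about 2 mm and press in small steps, watching the force.

```bash
python3 -m jog '[[2,-2,0,0,1],[2,-2,15,0,1],[2,-2,26,0,1],[2,-2,26,0,1],[2,-2,26,0,1]]'; python3 -m jog '[[0,0,3,0,1],[0,0,6,0,1],[0,0,8,0,1],[0,0,8,0,1],[0,0,8,0,1]]';python3 -m jog '[[0,0,1,0,1],[0,0,2,0,1],[0,0,2,0,1],[0,0,2,0,1]]'
```

```text
time_s: 4.6
ee_pos: [0.5, 0.2799, 0.0857]
orientation: [0.0, 1.0, 0.002, -0.001]
force: [1.0, 0.1, -0.3]
finger_gap: 0.0002
time_s: 5.1
ee_pos: [0.5008, 0.2803, 0.0786]
orientation: [-0.0, 1.0, 0.001, 0.0]
force: [0.7, 0.2, 1.7]
finger_gap: 0.0002
time_s: 5.5
ee_pos: [0.5007, 0.2803, 0.0766]
orientation: [-0.0, 1.0, 0.001, 0.0]
force: [1.3, 2.2, 2.0]
finger_gap: 0.0002
```

```bash
python3 -m jog '[[0,0,1,0,1],[0,0,2,0,1],[0,0,2,0,1]]'; python3 -m jog '[[0,0,0.5,0,1],[0,0,1,0,1],[0,0,1,0,1]]'
```

```text
time_s: 5.8
ee_pos: [0.5007, 0.2802, 0.0745]
orientation: [-0.0, 1.0, 0.001, 0.0]
force: [0.2, 1.8, 2.0]
finger_gap: 0.0001
time_s: 6.1
ee_pos: [0.5008, 0.2803, 0.0744]
orientation: [0.0, 1.0, 0.001, 0.0]
force: [-0.1, -0.6, 8.2]
finger_gap: 0.0003
```

Fully down: it bottomed at z = 0.0744 with 8 N. Next is the stirrer.

```bash
python3 -m jog '[[0,0,-20,0,1],[0,0,-70,0,1],[0,0,-110,0,1],[0,0,-110,0,1]]'
python3 -m jog '[[13,504,0,0,1],[13,504,0,0,1],[13,504,0,0,1],[13,504,0,0,1],[13,504,0,0,1],[13,504,0,0,1],[13,504,0,0,1],[13,504,0,0,1],[13,504,0,0,1],[13,504,0,0,1],[13,504,0,0,1],[13,504,0,0,1]]'
python3 - <<'E'
from h import *
for n in("top","side"):
    p=camera(n);hsv=cv2.cvtColor(p["pixels"],cv2.COLOR_BGR2HSV)
    m=cv2.inRange(hsv,(45,90,50),(85,255,255)); k,l,st,c=cv2.connectedComponentsWithStats(m)
    for i in range(1,k):
        if st[i,4]>25:
            w,_,_=world(p,l==i); print(n,c[i].round(0),st[i,2:],np.median(w,0).round(4))
E
python3 -m jog '[[0,0,40,0,1],[0,0,75,0,1],[0,0,85,0,1],[0,0,85,0,1],[0,0,85,0,1]]'
```

```text
time_s: 6.5
ee_pos: [0.5029, 0.2818, 0.1889]
orientation: [-0.001, 1.0, 0.001, 0.004]
force: [0.7, 0.9, 0.1]
finger_gap: 0.0005
time_s: 7.7
ee_pos: [0.5134, -0.2255, 0.1818]
orientation: [-0.001, 1.0, -0.001, -0.002]
force: [-0.3, 0.4, -0.4]
finger_gap: 0.0005
top [286. 210.] [11 11 93] [0.5444 0.0542 0.0437]
top [196. 224.] [ 12  12 109] [0.5026 0.2785 0.0727]
top [154. 308.] [ 7  5 28] [0.292  0.3729 0.0886]
side [345. 183.] [10  8 70] [ 0.5117 -0.2204  0.079 ]
side [295. 274.] [ 14  13 137] [0.5445 0.0561 0.0435]
side [274. 358.] [ 15  13 161] [0.5021 0.2795 0.0729]
side [354. 400.] [ 8  9 57] [0.3257 0.3173 0.0889]
side [372. 406.] [ 7 10 59] [0.2914 0.3173 0.0888]
side [362. 436.] [ 8 11 63] [0.2918 0.3775 0.0883]
time_s: 8.3
ee_pos: [0.5161, -0.2232, 0.1]
orientation: [0.0, 1.0, 0.002, 0.001]
force: [0.7, -0.6, -0.4]
finger_gap: 0.0001
```

The cameras confirm the pump key is down (0.081 → 0.073). Pressing the stirrer key.

```bash
python3 -m jog '[[-2,0,8,0,1],[-2,0,14,0,1],[-2,0,14,0,1]]'; python3 -m jog '[[0,0,3,0,1],[0,0,6,0,1],[0,0,8,0,1],[0,0,9,0,1],[0,0,9,0,1],[0,0,9,0,1]]';python3 -m jog '[[0,0,1,0,1],[0,0,2,0,1],[0,0,2,0,1],[0,0,2,0,1]]'
```

```text
time_s: 8.6
ee_pos: [0.5125, -0.2238, 0.0841]
orientation: [-0.0, 1.0, 0.001, -0.0]
force: [-0.9, 0.7, 0.2]
finger_gap: 0.0006
time_s: 9.2
ee_pos: [0.5133, -0.2241, 0.0756]
orientation: [0.0, 1.0, 0.001, 0.0]
force: [0.5, -0.5, 1.3]
finger_gap: 0.0005
time_s: 9.6
ee_pos: [0.5133, -0.2241, 0.0743]
orientation: [0.0, 1.0, 0.001, 0.0]
force: [-0.5, 0.7, 5.9]
finger_gap: 0.0006
```

Bottomed at z = 0.0743 with 6 N. I'll lift and go to the timer, turning a quarter so that the gripper's long side stays clear of the pump.

```bash
python3 -m jog '[[0,0,-20,0,1],[0,0,-70,0,1],[0,0,-110,0,1],[0,0,-110,0,1]]'
python3 -m jog '[[31,-279,0,-1.57,1],[31,-279,0,-1.57,1],[31,-279,0,-1.57,1],[31,-279,0,-1.57,1],[31,-279,0,-1.57,1],[31,-279,0,-1.57,1],[31,-279,0,-1.57,1],[31,-279,0,-1.57,1],[31,-279,0,-1.57,1],[31,-279,0,-1.57,1],[31,-279,0,-1.57,1],[31,-279,0,-1.57,1]]'
python3 -m jog '[[0,0,40,0,1],[0,0,85,0,1],[0,0,105,0,1],[0,0,105,0,1],[0,0,105,0,1]]'
python3 - <<'E'
from h import *
s=sense(); print(s["ee_pos"],s["finger_gap"])
ims=[]
for n in("top","side"):
    p=camera(n); E=np.linalg.inv(np.array(p["extrinsics"])); im=p["pixels"]
    hsv=cv2.cvtColor(im,cv2.COLOR_BGR2HSV)
    for a,b in(((45,90,50),(85,255,255)),((0,130,70),(7,255,255))):
        k,l,st,c=cv2.connectedComponentsWithStats(cv2.inRange(hsv,a,b))
        for i in range(1,k):
            if st[i,4]>25:
                w,_,_=world(p,l==i); w=np.median(w,0)
                if w[0]>.45: print(n,c[i].round(0),st[i,2:],w.round(4))
    c=E@np.r_[s["ee_pos"],1]; u=p["cx"]-p["fx"]*c[0]/c[2]; v=p["cy"]+p["fy"]*c[1]/c[2]
    print(n,u,v); u0,v0=max(int(u)-45,0),max(int(v)-45,0)
    ims.append(cv2.resize(im[v0:v0+90,u0:u0+90],(400,400),interpolation=cv2.INTER_CUBIC))
cv2.imwrite("pics/p2.png",np.hstack(ims))
E
```

```text
time_s: 10.0
ee_pos: [0.5164, -0.2248, 0.1895]
orientation: [0.002, 1.0, 0.002, 0.005]
force: [0.3, -1.2, 0.4]
finger_gap: 0.0007
time_s: 11.2
ee_pos: [0.5424, 0.0552, 0.1824]
orientation: [-0.001, 0.706, 0.708, -0.001]
force: [0.1, 0.3, -0.2]
finger_gap: 0.0003
time_s: 11.7
ee_pos: [0.5432, 0.0555, 0.0787]
orientation: [-0.0, 0.707, 0.708, -0.0]
force: [0.1, 0.2, 1.0]
finger_gap: 0.0006
[0.54318987 0.05549947 0.07866885] 0.0006498215322449836
top [396. 222.] [10 10 83] [ 0.5129 -0.2265  0.0733]
top [197. 224.] [ 12  11 108] [0.5025 0.2785 0.0729]
top [313. 212.] [11 11 96] [ 0.5399 -0.0159  0.044 ]
top [224. 221.] [11 10 89] [0.5097 0.2072 0.0804]
top [424. 226.] [11 10 86] [ 0.5025 -0.2949  0.0812]
top 284.6184315401082 208.65806073054313
side [345. 184.] [12  9 78] [ 0.5135 -0.2234  0.0723]
side [295. 274.] [ 12  12 111] [0.5429 0.0582 0.0438]
side [274. 358.] [ 15  13 159] [0.5027 0.2799 0.0724]
side [357. 166.] [11  9 73] [ 0.5028 -0.2894  0.0789]
side [308. 253.] [10  6 34] [ 0.5295 -0.0065  0.0438]
side [283. 327.] [ 14  12 131] [0.5087 0.2129 0.0805]
side 294.74179265676764 264.3314878272032
```

View pics/p2.png

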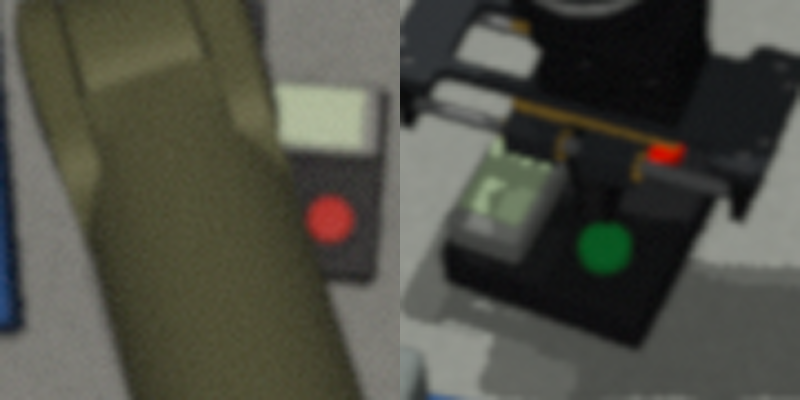

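Both earlier keys read 0.073 (down) and all reds are up. The crop shows the fingers above the timer's green key at (295,274) and clear of its rear. Pressing.

```bash
python3 -m jog '[[0,1,15,0,1],[0,1,27,0,1],[0,1,29,0,1],[0,1,29,0,1],[0,1,29,0,1]]'; python3 -m jog '[[0,0,3,0,1],[0,0,6,0,1],[0,0,8,0,1],[0,0,9,0,1],[0,0,9,0,1],[0,0,9,0,1]]';python3 -m jog '[[0,0,1,0,1],[0,0,2,0,1],[0,0,2,0,1],[0,0,2,0,1]]'
```

```text
time_s: 12.3
ee_pos: [0.5443, 0.0553, 0.0496]
orientation: [0.0, 0.706, 0.708, 0.0]
force: [-0.4, 0.1, 1.0]
finger_gap: 0.0008
time_s: 12.9
ee_pos: [0.5446, 0.0553, 0.0407]
orientation: [0.0, 0.706, 0.708, 0.0]
force: [1.4, 0.3, 1.4]
finger_gap: 0.0009
time_s: 13.3
ee_pos: [0.5444, 0.0552, 0.0386]
orientation: [0.0, 0.706, 0.708, 0.0]
force: [1.1, 0.2, 2.2]
finger_gap: 0.0004
```

```bash
python3 -m jog '[[0,0,0.5,0,1],[0,0,1,0,1],[0,0,1,0,1]]'
python3 -m jog '[[0,0,-20,0,1],[0,0,-70,0,1],[0,0,-120,0,1],[0,0,-160,0,1],[0,0,-160,0,1]]'
python3 -m jog '[[-190,-40,0,0,1],[-190,-40,0,0,1],[-190,-40,0,0,1],[-190,-40,0,0,1],[-190,-40,0,0,1],[-190,-40,0,0,1]]'
python3 - <<'E'
from h import *
for n in("top","side"):
    p=camera(n); cv2.imwrite(f"pics/{n}9.png",p["pixels"])
    hsv=cv2.cvtColor(p["pixels"],cv2.COLOR_BGR2HSV)
    for a,b in(((45,90,50),(85,255,255)),((0,130,70),(7,255,255))):
        k,l,st,c=cv2.connectedComponentsWithStats(cv2.inRange(hsv,a,b))
        for i in range(1,k):
            if st[i,4]>25:
                w,_,_=world(p,l==i); w=np.median(w,0)
                if w[0]>.45: print(n,c[i].round(0),st[i,2:],w.round(4))
E
```

```text
time_s: 13.6
ee_pos: [0.5444, 0.0553, 0.0384]
orientation: [0.0, 0.706, 0.708, -0.0]
force: [-0.7, -0.5, 8.7]
finger_gap: 0.0005
time_s: 14.1
ee_pos: [0.5467, 0.0558, 0.2029]
orientation: [0.003, 0.706, 0.708, 0.003]
force: [0.4, 0.7, 0.4]
finger_gap: 0.0005
time_s: 14.7
ee_pos: [0.503, -0.1357, 0.196]
orientation: [-0.002, 0.708, 0.707, -0.001]
force: [-0.2, 0.4, -0.8]
finger_gap: 0.0004
top [286. 210.] [11 10 86] [0.5451 0.0544 0.0368]
top [196. 224.] [ 12  12 107] [0.5025 0.2795 0.0726]
top [313. 212.] [11 11 94] [ 0.5398 -0.0159  0.0446]
top [224. 221.] [11 10 85] [0.5098 0.2078 0.0808]
top [424. 226.] [11 10 88] [ 0.5027 -0.295   0.0802]
side [345. 184.] [12  9 78] [ 0.5134 -0.2244  0.0718]
side [295. 275.] [ 14  11 121] [0.545  0.0559 0.0359]
side [274. 358.] [ 15  13 159] [0.5024 0.2798 0.0725]
side [357. 166.] [11 10 79] [ 0.5016 -0.2903  0.0788]
side [307. 251.] [ 13  12 119] [ 0.5407 -0.0136  0.0433]
side [283. 327.] [ 14  12 129] [0.5087 0.2133 0.0802]
```

View pics/side9.png

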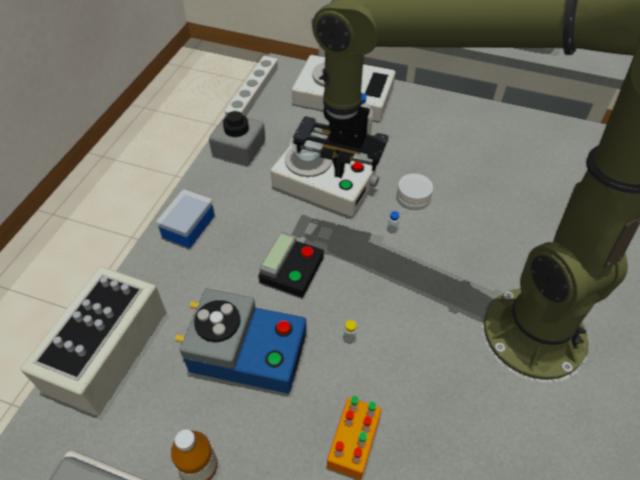

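The green keys are down at (274,358), (345,184) and (295,275). The red keys are up, the timer hasn't moved and the gripper is in free air. Handing in.

```bash
python3 -c "
from plant import ctrl
print(ctrl.hand_in())"
```

```text
the job is handed in; nothing more can be done
None
```

I pressed the green start keys in the order asked, pump, stirrer, then timer, with the shut fingertips, and handed the job in at about 15 s on the robot's clock.

- **Green keys:** each was pushed until the resistance rose at the bottom of its travel, with force readings of about 6 to 9 N. The final pictures show all three about 7 to 8 mm lower than at the start and still down.
- **Red keys:** all three are at their original height.
- **Timer:** its keys are where they were to within about 1 mm.
- **Everything else:** the final side picture shows nothing fallen or shoved aside, though I judged the other things by eye and did not measure them again. The robot ended in free air, touching nothing.

No check failed. The two cameras disagreed by up to about 6 mm on some key positions. For each press I aimed at the average of the two, and all three presses went straight down.

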